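Free the sagging gate bolt and hold the guard gate ajar

ROBOT

A 6-joint arm with a two-finger parallel gripper is mounted at the origin on the work surface. World frame = base frame: x ahead of the robot, y to its left, z up, the work surface at z = 0. Lengths are in mm, angles in rad, forces in N, time in s.
With the tool pointing down it reaches from about 400 to 925 mm from the base axis. Payload 12.5 kg.
Tool frame: the origin (TCP) lies at the very end of the fingers, on their centre line; the grasp point (between the pads) lies 19 mm behind it; z points along the fingers, x is the direction in which the jaws open and shut, and the axes are right-handed (so a half turn about z gives the same grasp; the last joint's range is limited). The gripper opens to 95 mm and grips with 3 to 60 N. Pads are 20 mm wide; open, the fingers measure 119 mm over their backs; the gripper's body (75 mm by 180 mm) begins 59 mm behind the grasp point.
Start: joints at [-1.398, 0.491, 1.559, -0, 1.092, -0.106], TCP at [172.024, -600.878, 214.661] pointing down, gripper open.
Joint ranges: [-3.1, 3.1], [-0.84, 2.19], [0.05, 2.79], [-1.13, 4.28], [0.06, 2.93], [-2.69, 2.69]. Speed limits (rad/s): [2.22, 2.22, 2.79, 3.14, 3.14, 3.14].

INTERFACE

Orientations are given as [roll, pitch, yaw] about the fixed x, y, z axes, in that order (R = Rz(yaw) Ry(pitch) Rx(roll)).
In Python, from cell import env gives the robot as it stands.
- The arm moves only by the tool arm_command, never from a script. Its argument "motion" is one flat list of numbers, 7 for each row, row after row: the opening, from -1 (shut) to 1 (fully open), then the shift along the tool's x, y, z in mm, then the turn, a rotation vector about the tool's x, y, z in degrees. In form: [fingers, dx, dy, dz, rx, ry, rz, fingers, dx, dy, dz, rx, ry, rz, ...]. A call has 1 to 20 rows; each row is the pose to reach, as a shift and turn from the pose commanded when the call began, along the tool's axes at that moment; what a row does not reach only later rows make up. A row lasts 1/10 s, in which the tool goes at most 50 mm and 8.59 degrees, less where a joint would pass 70% of its speed; a pose out of reach is approached as far as the arm can. A call with a gripper value outside its range is refused whole. The fingers move at their own pace and stop on an object; the grip force is fixed at half the most. Time passes only in rows, so rows that repeat a pose let the fingers close. It gives the time, the measured TCP pose, the force and the opening at its end, in the units of the state.
- env.state(): the state, without advancing time (a new reading comes with each control period).
- env.read_camera(name): name is "scene" or "side" or "wrist"; returns (picture, depth): 384x512x3 uint8, red, green, blue; 384x512 float32, mm along the optical axis (not along the pixel's ray), 0 where there is no reading.
- env.calibration(name): a dict with "fx", "fy", "cx", "cy" (pixels), "cam_to_world" (4x4, takes a point from camera to world coordinates). Camera axes: x right, y down, z forward; pixel columns grow to the right and rows downward; lengths in mm; the calibration is good to about 2 mm. A picture is of the moment at which its call begins: read the wrist's pose just before it. calibration takes no time and is no camera call; for the wrist camera it gives the pose at the moment of the call.
- env.job_done(): hands the job in, once; it reports no verdict.
Trained networks look in the newest picture that a camera, given by its name, has taken for a name from the list of things; names that differ only in an ending like _2 or _b are one class to them, and where a whole thing is asked for, a point or a joint stands for the part that bears it (a point fixed in the world has none). Each returns a list of dicts, best first, with "confidence" (0 to 1); they miss things now and then, are a little off and sometimes report something else, mostly with a low value. They report only what shows in the picture. A call takes as long as a camera call.
- env.recognise(camera, label): "location" ([column, row] in pixels, amid what is visible of it).
- env.silhouettes(camera, label): "region" (384x512 bool, what is visible of it) and "location" ([column, row] in pixels, amid what is visible of it).
- env.spot_point(camera, label): "location" ([column, row] in pixels: a listed point, or the origin of a listed thing).
The state is a dict: "t": time; "joints": joint angles; "qvel": joint speeds; "tau": joint torques, N m; "eef_pos": TCP position; "tcp_rot": TCP orientation; "ft_force": force on the tool from outside, world axes, zero at the start; "moment": the same for the moment, N m; "opening": opening from 0.0 (shut) to 1.0 (fully open).
Only numpy, scipy, OpenCV 4.12 (cv2) and the standard library are available. Lean on these libraries where they do the work, as an engineer would, in place of code of your own. Each camera call takes 0.05 s, during which the arm holds its last target.

TASK

Let someone get at the heating mantle: the sagging bolt on top of the guard cage's gate is caught behind the bent-up lip of its keeper, so lift the bolt by its red knob and, keeping it lifted, pull it back along the gate until it is clear of the keeper. Then pull the gate open towards you until its free edge stands about 10 cm from where it was when shut, and finish while still gripping it there, since its spring shuts it when let go. Leave the wash bottle, the jar and the beaker where they stand.

Things in the scene. Friction and masses are not known exactly. Their poses are not given: they have to be found in the camera images.
- bolt_knob (a point): Middle of the bolt's red upright knob, 22 mm across, 44 mm tall, on a 10 mm stem; the rod's axis is 58 mm below. At the start this point is 230 mm above the bench and 205 mm from the hinge axis (155 mm fully drawn). Gate rail top: 150 mm high; two steel guide loops, 62 mm either side of the knob's start along the rod, top 207 mm. Nothing else is near. The bolt weighs about 0.25 kg.
- bolt_toe (a point): Middle of the underside of the bolt's steel toe, a stub 10 mm long along the rod, 11 mm wide, hanging from the rod's free tip to 14 mm below the 12 mm rod. It starts in the keeper, 14 mm centre to centre beyond the lip, and is 100 mm from the knob's axis along the rod.
- keeper_lip (a point): Middle of the top edge of the keeper's bent-up brass lip, 164 mm above the bench, 6 mm thick along the rod. The keeper is on the fixed post by the gate's free edge. It also has a strap 40 mm long and 202 mm high on the robot's side of the rod: the gate cannot swing until the rod's tip is drawn out from behind it, about 25 mm of draw.
- gate_hinge (a point): Point on the gate's upright hinge axis, 150 mm above the bench. The gate (aluminium frame, clear pane, 20 mm thick) reaches 280 mm from here to its free edge. Seen from the robot the hinge is at the right (-y) end, the keeper at the left (+y). Rod, knob and this axis lie in the gate's middle plane: the bolt is drawn level from the knob towards this point.
- gate_edge (a point): Top of the gate's free edge (end of the stile), 150 mm above the bench, 280 mm from the hinge axis.
- gate (a joint): Opening angle of the gate, rad: 0 shut, grows as the free edge swings towards the robot (anticlockwise from above), up to 1.3. A free edge 10 cm out is 0.36 rad. A closing spring of about 0.8 N m at that angle (about 5 N at the knob) pulls it shut.
- bolt (a joint): How far the bolt is drawn along the gate towards the hinge, m: 0 home, 0.05 fully drawn. It stays where it is put (friction 1.5 N). Unlifted it can move only about 6 mm before its toe meets the lip.
- bolt_lift (a joint): How far the bolt is lifted in its worn, tall guide loops, m: 0 sagging (it drops back by its weight), 0.02 at the top of the loops. The toe clears the lip above 0.012.
- wash_bottle: White wash bottle with a blue cap, 64 mm across, 140 mm tall, standing loose; origin at the middle of its foot, z up. Leave it alone.
- amber_jar: Amber glass jar with a white cap, 64 mm across, 90 mm tall, standing loose; origin at the middle of its foot. Leave it alone.
- beaker: White beaker, 68 mm across, 85 mm tall, standing loose; origin at the middle of its foot. Leave it alone.

How it is judged (in metres and radians):
On the way, in this order (a step that is already met when the one before it is completed fails the run):
1. the bolt is lifted above the keeper's lip while its toe is still in the keeper, gate shut (value of joint bolt_lift above 0.009 m and value of joint bolt below 0.022 m and value of joint gate below 0.08 rad), for 0.02 s.
2. the bolt is drawn clear of the keeper with the gate still about shut (value of joint bolt above 0.022 m and value of joint gate below 0.12 rad), for 0.02 s.
3. the gate is pulled ajar (value of joint gate above 0.25 rad), for 0.2 s.
At the end, for the whole second after the job is handed in: The fingers still hold the gate or its bolt (over 1 N), the gate stands still between 0.25 and 0.5 rad (free edge 7 to 14 cm out) with the bolt drawn by more than 20 mm, and no bystander touches the gate (value of joint gate between 0.25 and 0.5 rad and velocity of joint gate between -0.08 and 0.08 rad/s and value of joint bolt above 0.02 m and contact force between the fingers and gate above 1 N and contact force between gate and wash_bottle below 0.3 N and contact force between gate and amber_jar below 0.3 N and contact force between gate and beaker below 0.3 N); the arm keeps its last pose, push and grip.
It fails at once if a bystander is pushed more than 3 cm or tipped (distance of any of wash_bottle, amber_jar, beaker from where it was at the start of the episode above 0.03 m or angle between any of wash_bottle, amber_jar, beaker's own z axis and vertical above 0.4 rad).
It also fails if it takes over 32 s, if anything falls off the work surface, if the arm or the gripper's body presses on something with over 40 N, if the wrist force passes 120 N, or if a joint passes its speed limit or range.

## Working session

There is one attempt and no reset: what is moved stays moved. The work goes in short steps, Python scripts to look and compute and a tool call to move; the robot and the scene stay as the last step left them, time stands still between calls to the robot, and variables do not carry over. Pictures are saved under pics/ and viewed, and the job is handed in when it is done.

Besides the shell and the picture viewer there is one more tool, called as name(argument=value, ...) on one line, values as JSON. arm_command: Moves the arm, as the interface text tells. Its arguments: {"type":"object","properties":{"motion":{"type":"array","items":{"type":"number"}}},"required":["motion"]}

```bash
ls; mkdir -p pics; cat > h.py <<'E'
import numpy as np,cv2
from cell import env
def world(cam,u,v,depth,cal=None,win=2):
    c=cal or env.calibration(cam)
    u0,v0=int(round(u)),int(round(v))
    d=depth[max(0,v0-win):v0+win+1,max(0,u0-win):u0+win+1];d=d[d>0]
    z=np.median(d)
    p=np.array([(u-c['cx'])/c['fx']*z,(v-c['cy'])/c['fy']*z,z,1])
    return (np.array(c['cam_to_world'])@p)[:3]
E
python3 - <<'E'
from h import *
for n in ['scene','side']:
    im,d=env.read_camera(n); cv2.imwrite(f'pics/{n}0.png',im[:,:,::-1]); np.save(f'{n}0.npy',d)
    for l in ['bolt_knob','gate_hinge','gate_edge','keeper_lip','bolt_toe','wash_bottle','amber_jar','beaker']:
        for r in env.spot_point(n,l)[:2]:
            u,v=r['location']; print(n,l,round(r['confidence'],2),np.round([u,v]),np.round(world(n,u,v,d)))
s=env.state();print(s['t'],s['eef_pos'],s['tcp_rot'],s['opening'],s['ft_force'])
E
```

```text
pics
scene bolt_knob 0.79 [317. 163.] [633. 110. 243.]
scene gate_hinge 0.8 [264. 243.] [632. -83. 148.]
scene gate_edge 0.77 [327. 170.] [630. 175. 168.]
scene keeper_lip 0.95 [328. 165.] [626. 184. 178.]
scene keeper_lip 0.36 [263. 244.] [637. -95. 159.]
scene bolt_toe 0.81 [331. 162.] [626. 200. 177.]
scene wash_bottle 0.75 [299. 156.] [464. 318.  19.]
scene wash_bottle 0.37 [315. 163.] [630. 107. 243.]
scene amber_jar 0.68 [358. 176.] [691. 224. 147.]
scene beaker 0.69 [207. 250.] [ 492. -120.   44.]
side bolt_knob 0.71 [224. 190.] [618. 122. 216.]
side bolt_knob 0.61 [288. 327.] [451. 377.  34.]
side gate_hinge 0.76 [232. 172.] [624. -94. 149.]
side gate_edge 0.88 [218. 226.] [619. 218. 176.]
side gate_edge 0.52 [287. 327.] [453. 377.  34.]
side keeper_lip 0.93 [220. 228.] [615. 221. 172.]
side bolt_toe 0.67 [217. 232.] [623. 222. 160.]
side wash_bottle 0.59 [289. 330.] [449. 378.  24.]
side amber_jar 0.76 [200. 324.] [637. 396.  50.]
side amber_jar 0.42 [218. 230.] [619. 220. 166.]
side beaker 0.88 [281. 212.] [476. -67.  28.]
0.9 [ 172.0104701  -600.89077091  214.68364172] [ 3.14157175e+00 -1.25636672e-04 -1.29199692e+00] 1.0014494770622206 [-0.02973235 -0.47720132 -0.24425772]
```

```bash
python3 - <<'E'
import cv2
for n in ['scene','side']:
    im=cv2.imread(f'pics/{n}0.png'); 
    if n=='scene': c=im[80:320,150:450]
    else: c=im[110:360,130:380]
    cv2.imwrite(f'pics/{n}0c.png',cv2.resize(c,None,fx=2.4,fy=2.4,interpolation=cv2.INTER_CUBIC))
E
```

```text
(no output)
```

View pics/scene0c.png

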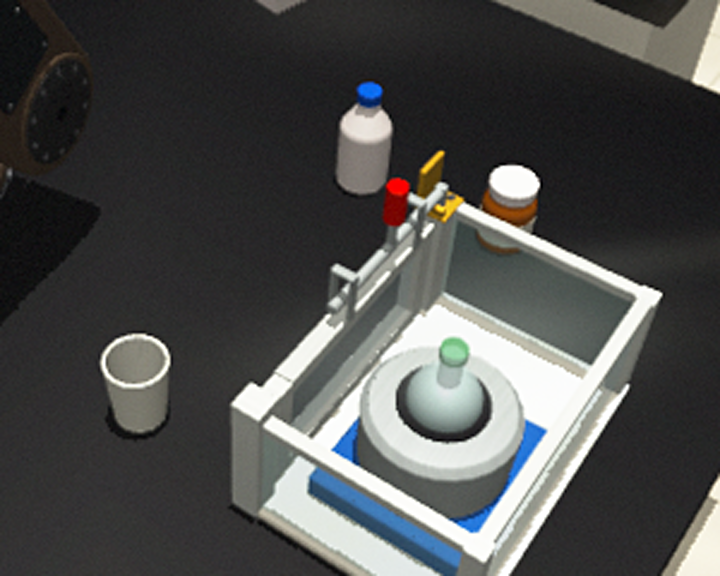

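View pics/side0c.png

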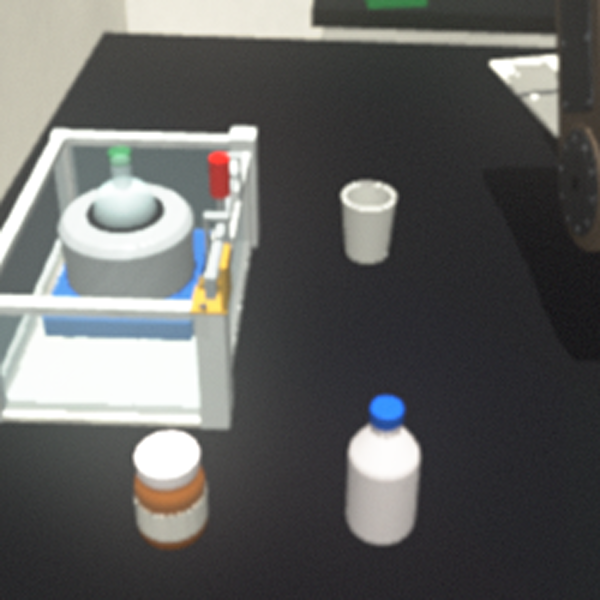

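```bash
python3 - <<'E'
from h import *
R={}
for n in ['scene','side']:
    im=cv2.imread(f'pics/{n}0.png').astype(int); d=np.load(f'{n}0.npy'); c=env.calibration(n); T=np.array(c['cam_to_world'])
    m=(im[:,:,2]>110)&(im[:,:,1]<60)&(im[:,:,0]<60)
    nn,lab,st,cen=cv2.connectedComponentsWithStats(m.astype(np.uint8))
    for i in range(1,nn):
        if st[i,4]<15: continue
        ys,xs=np.where(lab==i); z=d[ys,xs]
        P=(T@np.array([(xs-c['cx'])/c['fx']*z,(ys-c['cy'])/c['fy']*z,z,np.ones(len(z))]))[:3].T
        print(n,st[i],cen[i],P.min(0).round(),P.max(0).round(),np.median(P,0).round(1))
    print('cam',T[:3,3].round())
    u,v=(cen[1+np.argmax(st[1:,4])]); 
    r=T[:3,:3]@np.array([(u-c['cx'])/c['fx'],(v-c['cy'])/c['fy'],1]); o=T[:3,3]
    R[n]=(o,r/np.linalg.norm(r)); k=(230-o[2])/r[2]; print('at z=230:',(o+k*r).round(1))
(o1,r1),(o2,r2)=R['scene'],R['side']
A=np.stack([r1,-r2],1);s=np.linalg.lstsq(A,o2-o1,rcond=None)[0]
print(o1+s[0]*r1,o2+s[1]*r2)
# rail top of the gate: points near z=150 in scene, front line
for n in ['scene','side']:
    d=np.load(f'{n}0.npy'); c=env.calibration(n); T=np.array(c['cam_to_world'])
    v,u=np.mgrid[:384,:512]
    P=np.stack([(u-c['cx'])/c['fx']*d,(v-c['cy'])/c['fy']*d,d,np.ones_like(d)],-1)@T.T
    P=P[...,:3][d>0]
    q=P[(abs(P[:,2]-150)<5)&(P[:,0]>560)&(P[:,0]<665)&(P[:,1]>-80)&(P[:,1]<170)]
    for y in range(-80,170,40):
        k=q[(q[:,1]>=y)&(q[:,1]<y+40)]; 
        if len(k): print(n,y,len(k),np.percentile(k[:,0],[5,50,95]).round(1))
E
```

```text
scene [310 154  11  20 155] [314.5483871  163.15483871] [481. 102.  -1.] [636. 379. 256.] [627.6 108.8 241.4]
cam [1012. -619.  999.]
at z=230: [623.2 118.7 230. ]
cam [ 476. 1027.  766.]
at z=230: [622.  104.2 230. ]
[625.32812479 114.64094273 234.19880203] [620.58619778 113.26558776 235.27753825]
scene -80 135 [620.9 630.5 639.5]
scene -40 134 [619.5 629.9 638.6]
scene 0 110 [618.8 629.2 639. ]
scene 40 63 [624.4 632.5 637.2]
scene 80 79 [622.6 629.6 636.2]
scene 120 70 [622.  628.7 635.4]
scene 160 10 [621.3 623.8 634. ]
side -80 27 [619.  625.7 637.3]
side -40 9 [618.5 620.3 632.7]
side 0 21 [614.9 622.3 625.6]
side 40 27 [616.5 619.4 623.9]
side 80 14 [615.4 617.  622.8]
side 120 2 [615.5 625.5 635.6]
```

arm_command(motion=[1, -568, -608, -125, 0, 0, -74, 1, -568, -608, -125, 0, 0, -74, 1, -568, -608, -125, 0, 0, -74, 1, -568, -608, -125, 0, 0, -74, 1, -568, -608, -125, 0, 0, -74, 1, -568, -608, -125, 0, 0, -74, 1, -568, -608, -125, 0, 0, -74, 1, -568, -608, -125, 0, 0, -74, 1, -568, -608, -125, 0, 0, -74, 1, -568, -608, -125, 0, 0, -74, 1, -568, -608, -125, 0, 0, -74, 1, -568, -608, -125, 0, 0, -74, 1, -568, -608, -125, 0, 0, -74, 1, -568, -608, -125, 0, 0, -74, 1, -568, -608, -125, 0, 0, -74, 1, -568, -608, -125, 0, 0, -74, 1, -568, -608, -125, 0, 0, -74, 1, -568, -608, -125, 0, 0, -74, 1, -568, -608, -125, 0, 0, -74, 1, -568, -608, -125, 0, 0, -74])

```text
t: 2.9
eef_pos: [599.8, 111.7, 339.5]
tcp_rot: [3.141, 0.001, -0.001]
ft_force: [0.1, -0.2, -0.4]
opening: 0.998
```

```bash
cat > look.py <<'E'
from h import *
import sys
tag=sys.argv[1]
s=env.state();print(s['t'],np.round(s['eef_pos'],1),np.round(s['tcp_rot'],3),s['opening'],np.round(s['ft_force'],1),np.round(s['joints'],2))
n='wrist'
c=env.calibration(n);im,d=env.read_camera(n); cv2.imwrite(f'pics/w{tag}.png',im[:,:,::-1]);np.save(f'w{tag}.npy',d)
T=np.array(c['cam_to_world']);print('cam',T[:3,3].round(),T[:3,2].round(2))
im=im.astype(int)
m=(im[:,:,0]>90)&(im[:,:,1]<60)&(im[:,:,2]<60)
nn,lab,st,cen=cv2.connectedComponentsWithStats(m.astype(np.uint8))
for i in range(1,nn):
    if st[i,4]<40: continue
    ys,xs=np.where((lab==i)&(d>0)); z=d[ys,xs]
    P=(T@np.array([(xs-c['cx'])/c['fx']*z,(ys-c['cy'])/c['fy']*z,z,np.ones(len(z))]))[:3].T
    top=P[P[:,2]>P[:,2].max()-6]
    print(st[i],cen[i].round(),'all',P.min(0).round(),P.max(0).round(),'top',len(top),top.mean(0).round(1),top.min(0).round(1),top.max(0).round(1))
v,u=np.mgrid[:384,:512]
P=np.stack([(u-c['cx'])/c['fx']*d,(v-c['cy'])/c['fy']*d,d,np.ones_like(d)],-1)@T.T
P=P[...,:3][d>0]
q=P[(abs(P[:,2]-150)<4)&(P[:,0]>560)&(P[:,0]<690)]
for y in range(-120,200,20):
    k=q[(q[:,1]>=y)&(q[:,1]<y+20)]
    if len(k)>10: print('rail',y,len(k),np.percentile(k[:,0],[3,50,97]).round(1))
E
python3 look.py 1
```

```text
2.9 [599.8 111.7 339.5] [ 3.141e+00  1.000e-03 -1.000e-03] 0.997705102545726 [ 0.1 -0.2 -0.4] [ 0.08  0.37  1.42 -0.    1.35  0.08]
cam [600. 177. 509.] [-0.   -0.24 -0.97]
[274 172  20  25 134] [283. 185.] all [615. 106. 247.] [631. 126. 253.] top 133 [622.4 115.6 251.3] [615.3 106.  247.3] [631.2 126.  253.1]
rail -80 76 [621.2 631.  639.8]
rail -60 225 [620.7 629.7 639.5]
rail -40 134 [620.5 629.4 639.2]
rail 0 14 [622.3 636.8 638.1]
rail 20 71 [617.2 622.  638.8]
rail 40 89 [617.1 620.6 636.2]
rail 60 95 [616.9 619.4 635.8]
rail 80 61 [616.7 617.9 621.4]
rail 100 57 [616.4 617.7 634.7]
rail 120 109 [615.1 618.5 634.5]
rail 140 35 [614.9 618.4 634. ]
rail 160 96 [614.8 618.2 633.7]
rail 180 29 [614.3 618.1 641. ]
```

View pics/w1.png

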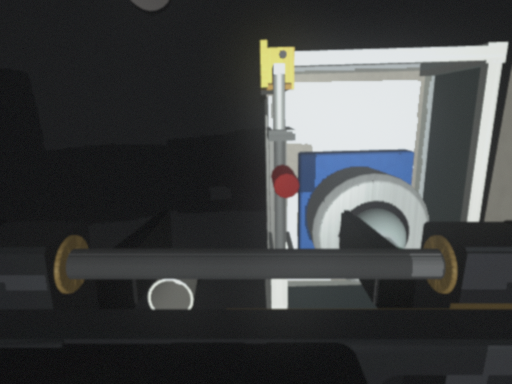

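arm_command(motion=[1, 25, -4, 40, 0, 0, -1.6, 1, 25, -4, 80, 0, 0, -1.6, 1, 25, -4, 110, 0, 0, -1.6, 1, 25, -4, 128, 0, 0, -1.6, 1, 25, -4, 128, 0, 0, -1.6, 1, 25, -4, 128, 0, 0, -1.6])

```text
t: 3.55
eef_pos: [625.4, 115.7, 212.5]
tcp_rot: [3.141, -0.001, 0.026]
ft_force: [-0.3, -0.6, 0.8]
opening: 1.001
```

```bash
python3 look.py 2
```

```text
3.55 [625.4 115.7 212.5] [ 3.141e+00 -1.000e-03  2.600e-02] 1.001211278699942 [-0.3 -0.6  0.8] [ 0.08  0.51  1.53 -0.    1.1   0.05]
cam [624. 181. 382.] [ 0.01 -0.24 -0.97]
[237 238  37  11 285] [255. 244.] all [617. 121. 249.] [633. 145. 304.] top 35 [624.8 144.7 302.9] [620.2 144.  301.3] [629.4 145.3 304.1]
rail 20 158 [616.2 621.1 638.8]
rail 40 62 [617.5 634.5 637.1]
rail 100 179 [616.2 632.4 635.5]
rail 120 199 [615.3 618.3 634.9]
rail 140 93 [614.3 617.8 633.9]
rail 160 182 [614.7 631.1 634.2]
rail 180 93 [613.5 631.9 640.9]
```

View pics/w2.png

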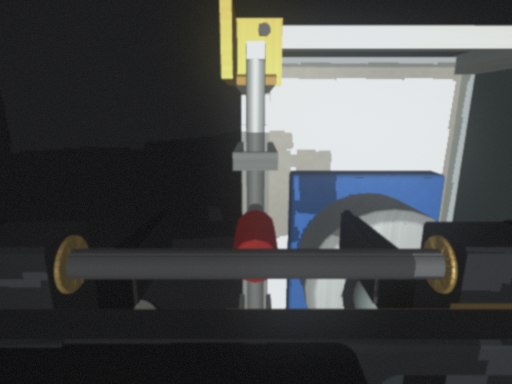

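arm_command(motion=[-1, 0, 0, 0, 0, 0, 0, -1, 0, 0, 0, 0, 0, 0, -1, 0, 0, 0, 0, 0, 0, -1, 0, 0, 0, 0, 0, 0, -1, 0, 0, 0, 0, 0, 0, -1, 0, 0, 0, 0, 0, 0, -1, 0, 0, 0, 0, 0, 0, -1, 0, 0, 0, 0, 0, 0])

```text
t: 4.4
eef_pos: [625.2, 116.5, 211.6]
tcp_rot: [3.141, 0.0, 0.028]
ft_force: [0.4, -0.3, -0.2]
opening: 0.386
```

arm_command(motion=[-1, 0, 0, 0, 0, 0, 0, -1, 0, 0, 0, 0, 0, 0, -1, 0, 0, 0, 0, 0, 0, -1, 0, 0, 0, 0, 0, 0])

```text
t: 4.8
eef_pos: [625.2, 116.5, 211.6]
tcp_rot: [3.141, 0.0, 0.027]
ft_force: [0.2, -0.1, -1.3]
opening: 0.224
```

arm_command(motion=[-1, 0, 0, 0, 0, 0, 0, -1, 0, 0, 0, 0, 0, 0, -1, 0, 0, -4, 0, 0, 0, -1, 0, 0, -8, 0, 0, 0, -1, 0, 0, -12, 0, 0, 0, -1, 0, 0, -16, 0, 0, 0, -1, 0, 0, -16, 0, 0, 0, -1, 0, 0, -16, 0, 0, 0])

```text
t: 5.6
eef_pos: [625.2, 116.5, 227.7]
tcp_rot: [3.142, -0.0, 0.027]
ft_force: [1.2, 0.3, -2.3]
opening: 0.225
```

```bash
python3 look.py 3; python3 - <<'E'
from h import *
im,d=env.read_camera('side'); cv2.imwrite('pics/s3.png',cv2.resize(im[130:260,150:320,::-1],None,fx=4,fy=4,interpolation=cv2.INTER_CUBIC))
E
```

```text
5.6 [625.2 116.5 227.7] [ 3.142 -0.     0.027] 0.22517769815656924 [ 1.2  0.3 -2.3] [ 0.08  0.49  1.51 -0.    1.13  0.05]
cam [624. 182. 398.] [ 0.01 -0.24 -0.97]
[240 241  31   8 184] [255. 245.] all [619. 122. 266.] [632. 146. 319.] top 29 [624.6 145.4 317.9] [620.9 144.9 316.7] [628.3 145.9 319. ]
[241 279  27   5 105] [254. 281.] all [612. -51.  -1.] [631. 108. 269.] top 103 [625.3 106.7 267.8] [619.3 105.  266.5] [630.9 108.  269.2]
rail 0 38 [619.2 620.9 636.8]
rail 20 103 [616.3 620.8 639.3]
rail 80 12 [616.7 618.3 635.5]
rail 100 150 [615.9 618.3 635.2]
rail 120 169 [615.2 632.4 635.3]
rail 140 56 [614.8 624.4 634. ]
rail 160 139 [614.4 617.  633.8]
rail 180 79 [607.1 631.  640.5]
```

View pics/s3.png

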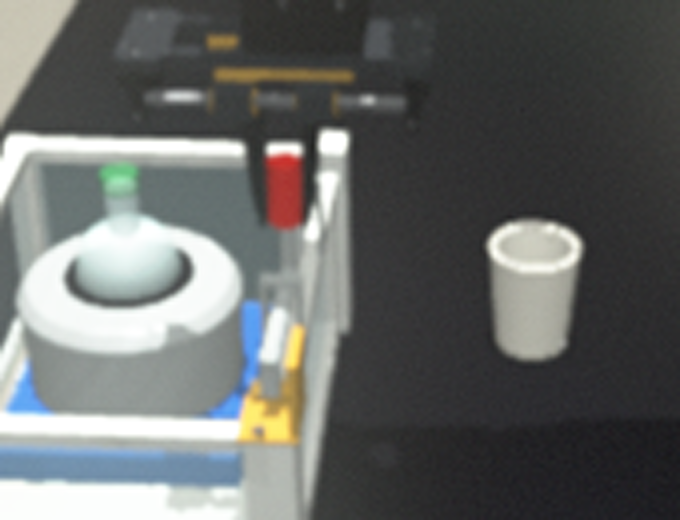

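arm_command(motion=[-1, 0, 5, 0, 0, 0, 0, -1, 0, 10, 0, 0, 0, 0, -1, 0, 15, 0, 0, 0, 0, -1, 0, 20, 0, 0, 0, 0, -1, 0, 25, 0, 0, 0, 0, -1, 0, 30, 0, 0, 0, 0, -1, 0, 35, 0, 0, 0, 0, -1, 0, 39, 0, 0, 0, 0, -1, 0, 39, 0, 0, 0, 0, -1, 0, 39, 0, 0, 0, 0])

```text
t: 6.7
eef_pos: [626.3, 77.1, 227.6]
tcp_rot: [3.141, 0.0, 0.027]
ft_force: [0.3, -2.4, -2.6]
opening: 0.225
```

```bash
python3 look.py 4
```

```text
6.7 [626.3  77.1 227.6] [3.141 0.    0.027] 0.2247084449086799 [ 0.3 -2.4 -2.6] [ 0.02  0.49  1.53 -0.    1.13 -0.01]
cam [625. 143. 397.] [ 0.01 -0.24 -0.97]
[240 241  31   8 183] [255. 245.] all [620.  83. 266.] [633. 107. 319.] top 29 [625.7 106.1 317.8] [622.  105.7 316.7] [629.4 106.6 318.9]
[242 279  27   6 104] [255. 281.] all [621.  65. 266.] [632.  69. 269.] top 104 [626.6  67.3 267.7] [620.8  65.3 266.1] [632.4  69.  269.1]
rail -40 55 [619.3 621.9 638.6]
rail -20 56 [619.1 621.8 638.4]
rail 60 144 [617.3 634.1 636.4]
rail 80 196 [616.2 618.9 636.3]
rail 100 207 [615.9 618.5 635.6]
rail 120 195 [615.5 618.  634.8]
rail 140 92 [615.3 617.7 634.8]
rail 160 133 [614.7 617.2 634.1]
rail 180 288 [608.5 625.5 640. ]
```

View pics/w4.png

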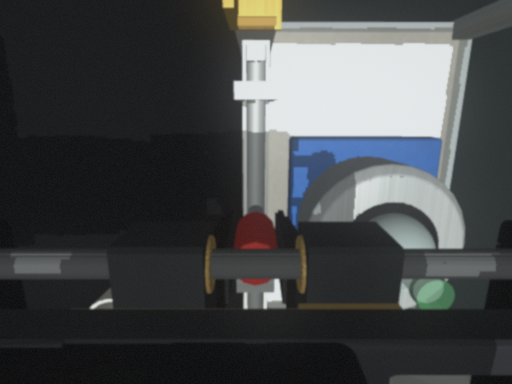

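arm_command(motion=[-1, -4.3, 0.1, 0, 0, 0, -1.5, -1, -8.7, 0.2, 0, 0, 0, -3, -1, -13, 0.5, 0, 0, 0, -4.5, -1, -17.3, 0.9, 0, 0, 0, -6, -1, -21.6, 1.4, 0, 0, 0, -7.5, -1, -25.9, 2, 0, 0, 0, -9, -1, -30.2, 2.8, 0, 0, 0, -10.5, -1, -34.4, 3.6, 0, 0, 0, -12, -1, -38.7, 4.6, 0, 0, 0, -13.5, -1, -42.9, 5.6, 0, 0, 0, -15, -1, -47, 6.8, 0, 0, 0, -16.5, -1, -51.2, 8.1, 0, 0, 0, -18, -1, -55.3, 9.5, 0, 0, 0, -19.5, -1, -59.3, 11, 0, 0, 0, -21, -1, -59.3, 11, 0, 0, 0, -21, -1, -59.3, 11, 0, 0, 0, -21, -1, -59.3, 11, 0, 0, 0, -21, -1, -59.3, 11, 0, 0, 0, -21])

```text
t: 8.55
eef_pos: [567.4, 65.0, 227.6]
tcp_rot: [3.142, -0.0, 0.394]
ft_force: [4.0, 3.6, -1.6]
opening: 0.233
```

```bash
python3 look.py 5; python3 - <<'E'
from h import *
im,d=env.read_camera('scene'); cv2.imwrite('pics/sc5.png',cv2.resize(im[80:320,130:430,::-1],None,fx=2.4,fy=2.4,interpolation=cv2.INTER_CUBIC))
im,d=env.read_camera('side'); cv2.imwrite('pics/s5.png',cv2.resize(im[110:360,130:380,::-1],None,fx=2.4,fy=2.4,interpolation=cv2.INTER_CUBIC))
for r in env.spot_point('side','gate_edge')[:2]:
    u,v=r['location'];print(r['confidence'],u,v,world('side',u,v,d).round())
print(env.state()['t'],env.state()['ft_force'])
E
```

```text
8.55 [567.4  65.  227.6] [ 3.142 -0.     0.394] 0.23306040900823577 [ 4.   3.6 -1.6] [-0.    0.4   1.68  0.    1.06 -0.4 ]
cam [542. 125. 397.] [ 0.09 -0.22 -0.97]
[240 241  31   8 191] [255. 245.] all [553.  68. 265.] [571.  93. 319.] top 29 [556.1  91.5 317.6] [552.7  89.5 316.1] [559.6  93.2 318.8]
[242 279  27   5 101] [255. 281.] all [565.  54. 266.] [576.  59. 269.] top 101 [570.9  55.9 267.7] [565.2  53.7 265.7] [576.1  58.9 269. ]
rail -40 87 [593.7 598.1 615.1]
rail -20 16 [609.2 610.5 612.2]
rail 40 90 [560.7 565.4 582.2]
rail 60 100 [560.9 574.2 578.3]
rail 80 106 [562.2 566.5 570.9]
rail 100 24 [560.1 561.2 562.8]
rail 180 249 [605.2 624.4 639.8]
0.6 259.7 221.5 [527. 153. 148.]
8.75 [ 4.71073707  2.87310407 -2.51388349]
```

View pics/sc5.png

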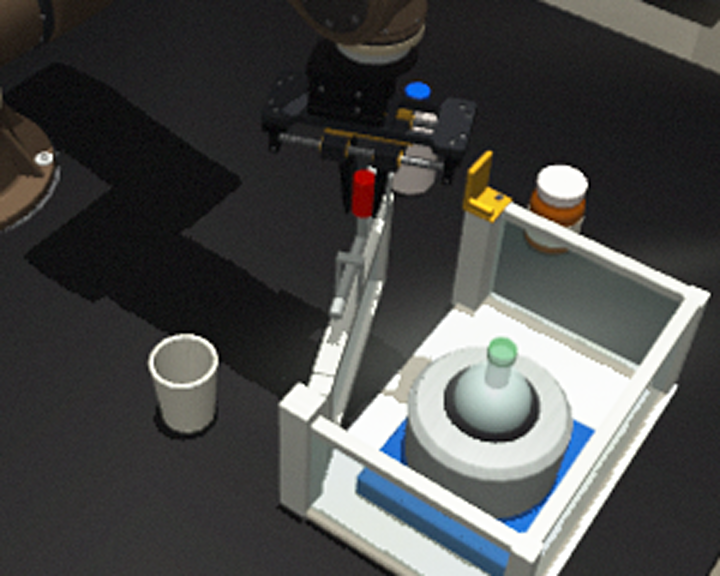

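View pics/s5.png

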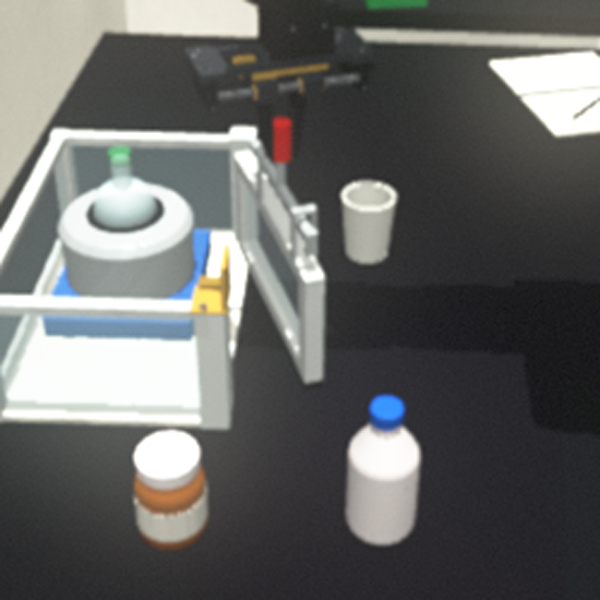

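View pics/w5.png

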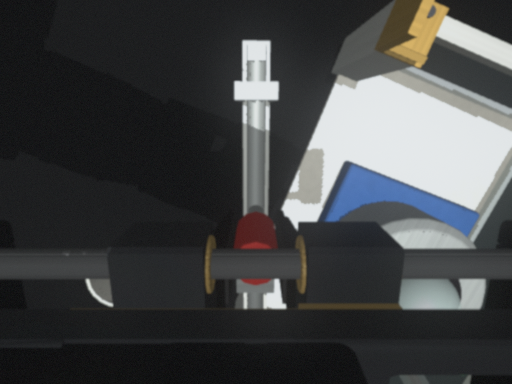

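arm_command(motion=[-1, 0, 0, 0, 0, 0, 0, -1, 0, 0, 0, 0, 0, 0, -1, 0, 0, 0, 0, 0, 0, -1, 0, 0, 0, 0, 0, 0, -1, 0, 0, 0, 0, 0, 0, -1, 0, 0, 0, 0, 0, 0, -1, 0, 0, 0, 0, 0, 0, -1, 0, 0, 0, 0, 0, 0])

```text
t: 9.55
eef_pos: [567.3, 64.9, 227.6]
tcp_rot: [3.141, 0.0, 0.394]
ft_force: [3.7, 2.4, -3.1]
opening: 0.222
```

```bash
python3 look.py 6 | head -5; python3 -c "
from cell import env; print(env.job_done())"
```

```text
9.55 [567.3  64.9 227.6] [3.141 0.    0.394] 0.2222497457811713 [ 3.7  2.4 -3.1] [-0.    0.4   1.68 -0.    1.06 -0.4 ]
cam [542. 125. 397.] [ 0.09 -0.22 -0.97]
[240 241  31   8 190] [255. 245.] all [553.  68. 265.] [571.  93. 319.] top 29 [556.   91.5 317.7] [552.5  90.1 317.1] [559.5  93.  318.6]
[242 279  28   5 103] [255. 281.] all [565.  53. 267.] [576.  59. 269.] top 102 [570.9  55.9 267.7] [565.   53.3 266.5] [576.1  59.3 269. ]
rail -40 92 [593.2 597.7 615.1]
the job is handed in; nothing more can be done
None
```

The gate is open with its free edge about 10 cm out. I handed the job in at about 9.6 s with the gripper still holding the bolt's red knob. No verdict was reported.

- **Bolt:** I lifted it 16 mm by the knob and drew it back about 39 mm. The wrist picture showed its tip clear of the keeper before I pulled the gate.
- **Gate:** I swung it along its arc to about 0.37 rad. As a cross-check, one network reading of the gate's free edge put it about 95 mm in front of the shut gate.
- **Grip:** Over the final second of holding, the arm moved about 0.1 mm. The fingers stayed closed on the knob, with about 4 N of spring pull at the wrist.
- **Bystanders:** In the last pictures, the wash bottle, jar and beaker appeared to be where they started and clear of the gate. I judged this by eye and did not measure their positions.

No check failed. At the start the two fixed cameras differed by about 5 mm on the knob's position, so I used the wrist camera instead.

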